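# Eject a bearing cap from the sizing die

## Task

A bearing cap sits down in the open cavity of the sizing die on the storeroom bench. Press the black ejector plunger fully down to its stop so that the cap rises out of the cavity, then push the cap along between the guide strips until it lies flat and wholly on the outfeed plate. Leave the plunger down, and do not disturb the small can and the brass coupling standing on the die's base.

Things in the scene. Friction and masses are not known exactly. Their poses are not given: they have to be found in the camera images.
- die: Die set, bolted down, yaw within 30 degrees: grey base plate 280 x 300 mm (x, y), 20 thick; on it a dark steel die block 110 x 110 mm, y = -115 to -5, top face 70 mm above the table; then a steel outfeed plate, y = -5 to 125. Origin: centre of the base's underside, on the table; z up; y along the guides from cavity to outfeed; x across them, away from the robot at yaw 0.
- cavity (a point): Centre of the mouth of the cavity (64 x 54 mm in x, y), level with the die face: (0, -65, 70) mm in the die's frame, axes as the die's. Its floor is the ejector pad, a 60 x 50 mm steel plate 24 mm below the mouth at the start; it rises with the plunger and ends 1 mm above the die face at the plunger's stop.
- outfeed (a point): Centre of the top of the outfeed plate (110 x 130 mm in x, y), 2 mm lower than the die face: (0, 60, 68) mm in the die's frame, axes as the die's. An end stop 81 mm above the table closes its far end, at y = 125 in the die's frame. The cap is wholly on the plate when its centre is within 40 mm of this point along y.
- guide (a point): A point midway between two straight guide strips, level with their tops: (0, 10, 80) mm in the die's frame, axes as the die's. The strips run along y over die block and outfeed plate, from y = -105 to 125 in the die's frame; inner faces at x = -35 and 35, each 10 mm wide, tops 80 mm above the table.
- cap: The formed part: bare aluminium bearing cap, constant profile along y, flat ends: flange 60 (x) by 50 (y) mm, 7 thick, with a hump 36 wide along its middle, 22 high in all, about 150 g. Origin: centre of its underside; z up; axes as the die's at the start. It starts in the cavity, top 2 mm below the die face, no finger room. On the raised pad its underside is 71 mm above the table.
- plunger (a joint): Travel of the ejector plunger, m: 0 up (start), 0.025 fully down at its stop. It takes about 10 N to press, and friction holds it where it is left. The cap rises by as much as the plunger sinks.
- plunger_top (a point): Centre of the top of the plunger's round black head (38 mm diameter, 12 thick), beside the cavity on the side nearer the robot, at (-100, -65) mm in the die's frame. 110 mm above the table when up, 85 mm when pressed home. Press it straight down.
- can: A small closed can, 38 mm diameter, 55 mm high, standing on the die's base beyond the outfeed plate. Origin: centre of its underside. Leave it alone.
- coupling: A brass pipe coupling (a short ring), 54 mm diameter, 30 mm high, standing on the die's base between the outfeed plate and the robot. Origin: centre of its underside. Leave it alone.

How it is judged:
On the way:
1. the plunger is pressed down to its stop (within 3 mm) (value of joint plunger above 0.022 m), for 0.2 s.
At the end, for the whole second after the job is handed in: The cap lies at rest, flat and right way up (within 0.1 rad) on the outfeed plate between the guides, its centre within 42 mm of the plate's centre along the guides and its underside within 4 mm of the plate; the plunger is still down (at least 18 of its 25 mm) (y of cap in the frame of outfeed between -0.042 and 0.042 m and x of cap in the frame of outfeed between -0.012 and 0.012 m and z of cap in the frame of outfeed between -0.004 and 0.004 m and angle between cap's own z axis and vertical below 0.1 rad and linear speed of cap below 0.02 m/s and value of joint plunger above 0.018 m); the robot touches nothing.
It fails at once if the small can is moved by more than 20 mm or tipped (distance of can from where it was at the start of the episode above 0.02 m or angle between can's own z axis and vertical above 0.4 rad).
It fails at once if the brass coupling is moved by more than 20 mm or tipped (distance of coupling from where it was at the start of the episode above 0.02 m or angle between coupling's own z axis and vertical above 0.4 rad).
It also fails if it takes over 45 s, if anything falls off the work surface, if the arm or the gripper's body presses on something with over 40 N, if the wrist force passes 120 N, or if a joint passes its speed limit or range.

## Robot

A 6-joint arm with a two-finger parallel gripper is mounted at the origin on the work surface. World frame = base frame: x ahead of the robot, y to its left, z up, the work surface at z = 0. Lengths are in m, angles in rad, forces in N, time in s.
With the tool pointing down it reaches from about 0.325 to 0.775 m from the base axis. Payload 5.5 kg.
Tool frame: the origin (TCP) lies at the very end of the fingers, on their centre line; the grasp point (between the pads) lies 19 mm behind it; z points along the fingers, y is the line along which they close (so a half turn about z gives the same grasp; the last joint's range is limited). The gripper opens to 85 mm and grips with 20 to 120 N. Pads are 22 mm wide; open, the fingers measure 114 mm over their backs; the gripper's body (76 mm by 85 mm) begins 54 mm behind the grasp point. The pads swing forward as they close: fully open they stand 13 mm farther back than shut.
Start: joints at [1.094, 0.091, 1.231, -0, 1.82, -0.057], TCP at [0.245, 0.548, 0.231] pointing down, gripper open.
Joint ranges: [-2.87, 2.87], [-0.86, 2.18], [0.17, 2.46], [-1.51, 4.65], [0.06, 2.69], [-2.65, 2.65]. Speed limits (rad/s): [2.57, 2.57, 3.01, 3.14, 3.14, 3.14].

## Interface

Orientations are given as a unit quaternion [w, x, y, z].
In Python, from workcell import state, grab_frame, calibration, finish_job gives the robot as it stands.
- The arm moves only by the shell command python3 -m creep 'ROWS' [FORCE]. ROWS is JSON, one flat list of numbers, 7 for each row, row after row: the shift along the tool's x, y, z in cm, then the turn, a rotation vector about the tool's x, y, z in rad, then the opening, from 0 (shut) to 1 (fully open). In form: [dx, dy, dz, rx, ry, rz, gripper, dx, dy, dz, rx, ry, rz, gripper, ...]. A call has 1 to 5 rows; each row shifts and turns the commanded pose from where the row before left it, along the tool's axes as they then stand; what a row does not reach is not made up. A row lasts 1/8 s, in which the tool goes at most 62.5 mm and 10.7 degrees, less where a joint would pass 70% of its speed; a pose out of reach is approached as far as the arm can. A call is refused whole if a number of a shift passes 6.25 or a number of a turn 0.188, either way. A call with a gripper value outside its range is refused whole. The fingers move at their own pace and stop on an object; FORCE is the grip in N (left out, the last holds). Time passes only in rows, so rows that do not move let the fingers close. It gives the time, the measured TCP pose, the force, the opening and the grip force at its end, in the units of the state.
- state(): the state, without advancing time (a new reading comes with each control period).
- grab_frame(name): name is "scene" or "top" or "wrist"; returns the picture (384x512x3 uint8, blue, green, red); there is no depth.
- calibration(name): a dict with "fx", "fy", "cx", "cy" (pixels), "R" (3x3) and "t" (3): a world point X has camera coordinates R X + t. Camera axes: x right, y down, z forward; pixel columns grow to the right and rows downward; lengths in m; the calibration is good to about 2 mm. A picture is of the moment at which its call begins: read the wrist's pose just before it. calibration takes no time and is no camera call; for the wrist camera it gives the pose at the moment of the call.
- finish_job(): hands the job in; it is judged then, once.
The state is a dict: "clock": time; "qpos": joint angles; "qvel": joint speeds; "effort": joint torques, N m; "position": TCP position; "orientation": TCP orientation; "wrist_force": force on the tool from outside, world axes, zero at the start; "torque": the same for the moment, N m; "gripper_width": finger opening in m; "grip_force": force on a finger pad.
Only numpy, scipy, OpenCV 4.12 (cv2) and the standard library are available. Lean on these libraries where they do the work, as an engineer would, in place of code of your own. Each camera call takes 0.05 s, during which the arm holds its last target. There are 200 camera calls.

## Working session

There is one attempt and no reset: what is moved stays moved. The work goes in short steps, Python scripts to look and compute and a shell command to move; the robot and the scene stay as the last step left them, time stands still between calls to the robot, and variables do not carry over. Pictures are saved under pics/ and viewed, at most 10 in all, crops included, and the job is handed in when it is done.

```bash
mkdir -p pics; ls; python3 - <<'E'
from workcell import state, grab_frame, calibration
import cv2,numpy as np
s=state();print({k:s[k] for k in('clock','position','orientation','wrist_force','gripper_width')})
for n in('scene','top'):
    cv2.imwrite(f'pics/{n}0.png',grab_frame(n))
    c=calibration(n);print(n,c['fx'],c['cx'],c['cy'],np.round(c['R'],3).tolist(),np.round(c['t'],3).tolist())
E
```

```text
pics
{'clock': 0.0, 'position': array([0.24441181, 0.54763842, 0.23011872]), 'orientation': array([-2.66236290e-04,  2.08363315e-01,  9.78050968e-01, -9.81181057e-04]), 'wrist_force': array([ 0.82314728, -0.12824537, -0.19103433]), 'gripper_width': 0.08499062545313016}
scene 363.6928432662213 255.88911458934587 185.33519192118564 [[-0.556, 0.831, 0.023], [0.4, 0.292, -0.869], [-0.728, -0.474, -0.495]] [0.274, -0.139, 1.134]
top 430.2633736051149 254.40449351752287 183.25975413664239 [[0.008, -1.0, 0.025], [-0.999, -0.009, -0.046], [0.046, -0.024, -0.999]] [0.019, 0.567, 0.721]
```

View pics/top0.png

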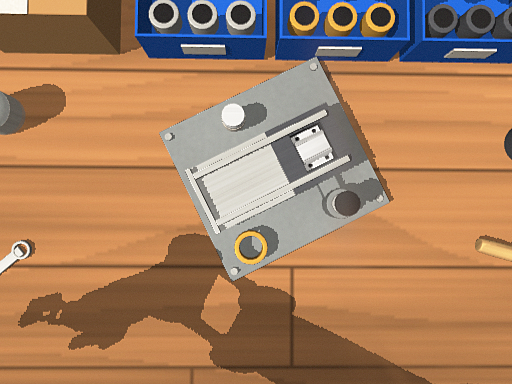

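View pics/scene0.png

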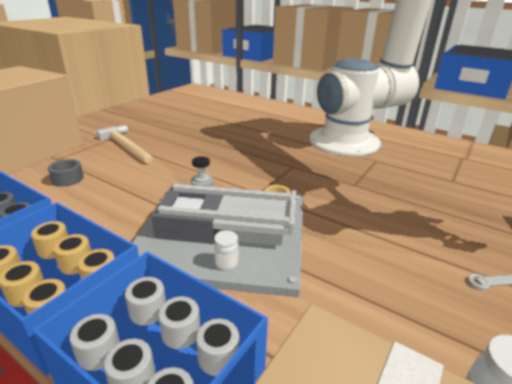

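The top view shows the base corners at about (165,135), (319,58), (388,199) and (232,279). The plunger head is near (345,203), the can (232,115), the coupling (251,246) and the cap (312,146). In the scene view the plunger head is near (201,162) and the can near (227,250). I'll enlarge both to pick points more precisely.

```bash
python3 - <<'E'
import cv2
a=cv2.imread('pics/top0.png')[50:285,155:395];cv2.imwrite('pics/t1.png',cv2.resize(a,None,fx=2.5,fy=2.5,interpolation=cv2.INTER_CUBIC))
a=cv2.imread('pics/scene0.png')[145:295,130:310];cv2.imwrite('pics/s1.png',cv2.resize(a,None,fx=4,fy=4,interpolation=cv2.INTER_CUBIC))
E
```

```text
(no output)
```

View pics/t1.png

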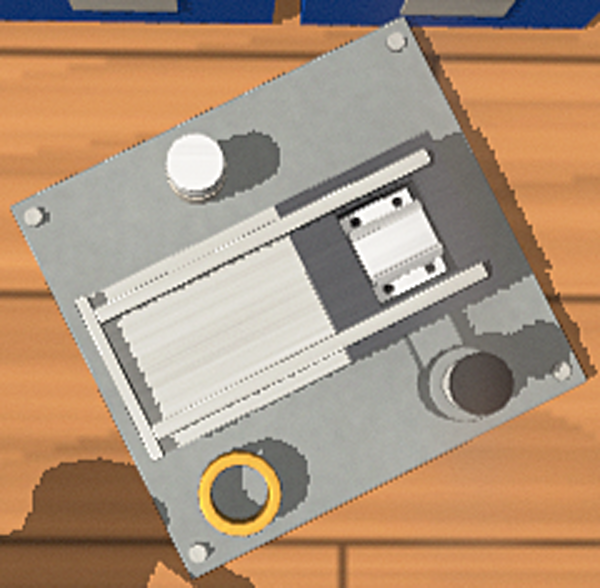

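View pics/s1.png

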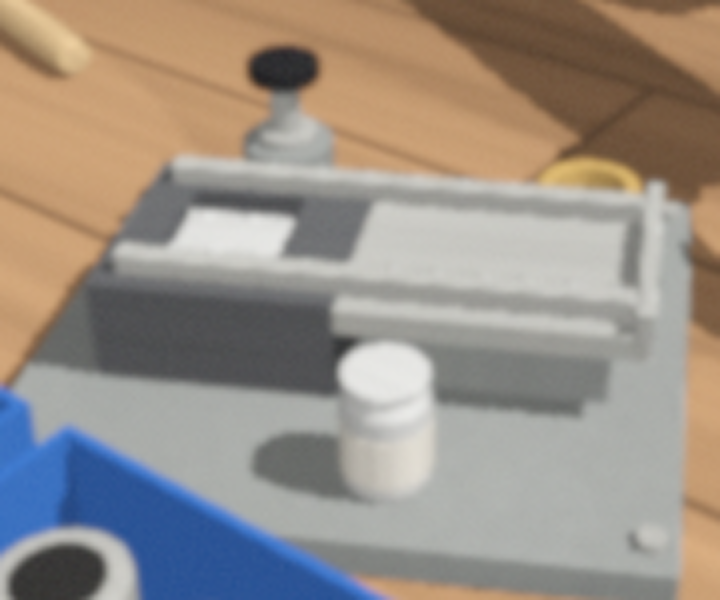

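The top crop shows base corners at (405,17), (12,209), (195,577) and (595,378). The guide ends are at (430,157) and (487,269), and the plunger head at (481,383). The scene crop shows the plunger at (283,66), guide ends at (172,162) and (115,250), the base corner at (677,577) and the can top at (385,368).

```bash
cat > h.py <<'E'
import numpy as np, cv2
from workcell import state, grab_frame, calibration
from scipy.optimize import least_squares
C={n:calibration(n) for n in('top','scene')}
def proj(n,X):
    c=C[n] if isinstance(n,str) else n; p=np.asarray(c['R'])@X+np.asarray(c['t']); return np.array([c['fx']*p[0]/p[2]+c['cx'],c['fy']*p[1]/p[2]+c['cy']])
def T(n,u,v): return (np.array([u,v])+.5)/2.5-.5+[155,50] if n=='top' else (np.array([u,v])+.5)/4-.5+[130,145]
def tri(obs): return least_squares(lambda X:np.concatenate([proj(n,X)-p for n,p in obs]),[.45,.05,.05])
def d2w(d,p): c,s=np.cos(d[2]),np.sin(d[2]); return np.array([d[0]+c*p[0]-s*p[1],d[1]+s*p[0]+c*p[1],p[2]])
E
python3 - <<'E'
from h import *
P=[('top',405,17,140,-150,20),('top',12,209,140,150,20),('top',195,577,-140,150,20),('top',595,378,-140,-150,20),
('top',430,157,40,-105,80),('top',487,269,-40,-105,80),('top',481,383,-100,-65,110),
('scene',283,66,-100,-65,110),('scene',172,162,-40,-105,80),('scene',115,250,40,-105,80),('scene',677,577,140,150,20)]
f=lambda d:np.concatenate([proj(n,d2w(d,np.array([x,y,z])/1e3))-T(n,u,v) for n,u,v,x,y,z in P])
r=least_squares(f,[.5,0,.4],loss='soft_l1');print('die',r.x,np.degrees(r.x[2]));print(np.round(f(r.x).reshape(-1,2),1).tolist())
for nm,a,b in[('plunger',(481,383),(283,66)),('g-',(487,269),(172,162)),('g+',(430,157),(115,250)),('can',(195,162),(385,368))]:
    t=tri([('top',T('top',*a)),('scene',T('scene',*b))]);print(nm,t.x,t.cost)
for nm,p in dict(plunger=(-100,-65,110),cavity=(0,-65,70),outfeed=(0,60,68),end=(0,125,81)).items(): print(nm,d2w(r.x,np.array(p)/1e3))
s=state();from scipy.spatial.transform import Rotation as R
print(R.from_quat(s['orientation'][[1,2,3,0]]).as_matrix().round(3))
E
```

```text
die [ 0.59395606 -0.01104796  0.46935933] 26.892308774223252
[[-0.2, -0.6], [-0.9, -0.8], [-0.5, 1.5], [-2.1, 1.0], [-0.5, -0.8], [-0.3, -0.1], [1.5, 0.2], [-1.2, -2.3], [-0.4, -0.8], [-0.6, -0.8], [-0.1, -1.0]]
plunger [ 0.53410534 -0.1127229   0.105424  ] 0.1626935071890642
g- [ 0.60554684 -0.12326863  0.07806348] 0.14785418246646098
g+ [ 0.67600838 -0.08750853  0.07754627] 0.12635749752414532
can [0.67143831 0.06028133 0.07550921] 0.09480038227261649
plunger [ 0.5341707  -0.11425025  0.11      ]
cavity [ 0.62335653 -0.06901875  0.07      ]
outfeed [0.56681716 0.04246354 0.068     ]
end [0.53741668 0.10043432 0.081     ]
[[-0.913  0.408 -0.001]
 [ 0.408  0.913 -0.002]
 [ 0.    -0.002 -1.   ]]
```

```bash
cat >> h.py <<'E'
from scipy.spatial.transform import Rotation as Ro
DIE=np.array([0.5940,-0.0108,0.4694])
def go(*p):
    "tool-frame shift (cm) and turn to die point p (mm), tool down with y along die +x"
    s=state();M=Ro.from_quat(s['orientation'][[1,2,3,0]]);c,n=np.cos(DIE[2]),np.sin(DIE[2])
    G=Ro.from_matrix(np.array([[-n,c,0],[c,n,0],[0,0,-1]]).T.T)
    print('clk',s['clock'],'pos',s['position'].round(4),'F',s['wrist_force'].round(1))
    print('shift cm',(M.inv().apply(d2w(DIE,np.array(p)/1e3)-s['position'])*100).round(2),'turn',(M.inv()*G).as_rotvec().round(3))
E
python3 -m creep '[0,0,0,0,0,0.17,0, 0,0,0,0,0,0.17,0, 0,0,0,0,0,0.17,0, 0,0,0,0,0,0.17,0, 0,0,0,0,0,0,0]'
python3 -c "from h import *; go(-100,-65,150)"
```

```text
clock: 0.72
position: [0.2445, 0.5478, 0.2307]
orientation: [0.0, 0.522, 0.853, -0.001]
wrist_force: [-0.4, -0.4, -0.0]
gripper_width: 0.0005
grip_force: 0.0
clk 0.725 pos [0.2445 0.5478 0.2307] F [-0.4 -0.4 -0. ]
shift cm [-72.11  -4.32   8.11] turn [-0.001  0.001  0.003]
```

```bash
python3 -m creep '[-6,-0.36,0,0,0,0,0, -6,-0.36,0,0,0,0,0, -6,-0.36,0,0,0,0,0, -6,-0.36,0,0,0,0,0, -6,-0.36,0,0,0,0,0]'
python3 -m creep '[-6,-0.36,0,0,0,0,0, -6,-0.36,0,0,0,0,0, -6,-0.36,0,0,0,0,0, -6,-0.36,0,0,0,0,0, -6,-0.36,0,0,0,0,0]'
python3 -c "from h import *; go(-100,-65,150)"
```

```text
clock: 1.35
position: [0.365, 0.2706, 0.2311]
orientation: [0.0, 0.521, 0.854, 0.0]
wrist_force: [1.0, 0.2, 0.1]
gripper_width: -0.0001
grip_force: 0.0
clock: 1.98
position: [0.4851, -0.0051, 0.2313]
orientation: [0.0, 0.521, 0.854, 0.0]
wrist_force: [1.6, 0.6, -0.1]
gripper_width: -0.0
grip_force: 0.0
clk 1.975 pos [ 0.4851 -0.0051  0.2313] F [ 1.6  0.6 -0.1]
shift cm [-11.93  -0.62   8.13] turn [0.    0.    0.006]
```

```bash
python3 -m creep '[-5.5,-0.3,0,0,0,0,0, -5.5,-0.3,2,0,0,0.006,0, -0.9,0,3,0,0,0,0, 0,0,3,0,0,0,0, 0,0,0,0,0,0,0]'
python3 - <<'E'
from h import *
go(-100,-65,110)
c=calibration('wrist');im=grab_frame('wrist');cv2.imwrite('pics/w1.png',im)
for p in[(-100,-65,110),(-40,-105,80),(40,-105,80)]: print(proj(c,d2w(DIE,np.array(p)/1e3)).round(0))
E
```

```text
clock: 2.6
position: [0.5318, -0.1117, 0.148]
orientation: [-0.003, 0.524, 0.852, -0.001]
wrist_force: [-0.4, 0.2, -0.3]
gripper_width: -0.0
grip_force: 0.0
clk 2.6 pos [ 0.5318 -0.1117  0.148 ] F [-0.4  0.2 -0.3]
shift cm [-0.33  0.13  3.8 ] turn [-0.005 -0.004 -0.002]
[260. 221.]
[331. 249.]
[426. 249.]
```

View pics/w1.png

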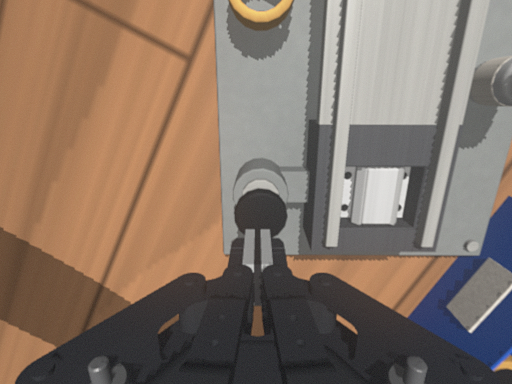

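The wrist view shows the closed fingertips just behind the plunger head, which is centred at about (261,216). The guide ends at (331,247) and (428,247) match the die fit to about 2 mm. I'll press now.

```bash
python3 -m creep '[-0.15,0.1,1.5,0.005,0.004,0,0, 0,0,1.5,0,0,0,0, 0,0,0.8,0,0,0,0, 0,0,0.7,0,0,0,0, 0,0,0.5,0,0,0,0]'
python3 -c "from h import *; go(-100,-63,85)"
```

```text
clock: 3.28
position: [0.5345, -0.1125, 0.1022]
orientation: [-0.003, 0.525, 0.851, -0.001]
wrist_force: [-4.8, 2.0, 7.4]
gripper_width: 0.0001
grip_force: 3.4
clk 3.275 pos [ 0.5345 -0.1125  0.1022] F [-4.8  2.   7.4]
shift cm [ 0.07 -0.08  1.72] turn [-0.005 -0.004 -0.004]
```

```bash
python3 -m creep '[0,0,0.5,0,0,0,0, 0,0,0.5,0,0,0,0, 0,0,0.5,0,0,0,0, 0,0,0.1,0,0,0,0, 0,0,0,0,0,0,0]'
python3 -c "from h import *; go(-100,-63,85)"
```

```text
clock: 3.9
position: [0.5345, -0.1125, 0.0861]
orientation: [-0.003, 0.525, 0.851, -0.001]
wrist_force: [-4.0, 1.7, 5.7]
gripper_width: 0.0
grip_force: 2.6
clk 3.9 pos [ 0.5345 -0.1125  0.0861] F [-4.   1.7  5.7]
shift cm [ 0.08 -0.09  0.11] turn [-0.005 -0.004 -0.004]
```

```bash
python3 -m creep '[0,0,0.1,0,0,0,0, 0,0,0.1,0,0,0,0, 0,0,0,0,0,0,0, 0,0,0,0,0,0,0]'
```

```text
clock: 4.4
position: [0.5345, -0.1125, 0.085]
orientation: [-0.003, 0.525, 0.851, -0.001]
wrist_force: [-5.7, 2.7, 9.3]
gripper_width: 0.0002
grip_force: 4.7
```

```bash
python3 -m creep '[0,0,0.1,0,0,0,0, 0,0,0.1,0,0,0,0, 0,0,0,0,0,0,0, 0,0,0,0,0,0,0]'
```

```text
clock: 4.9
position: [0.5346, -0.1125, 0.085]
orientation: [-0.002, 0.525, 0.851, -0.001]
wrist_force: [-10.7, 3.9, 17.9]
gripper_width: 0.0003
grip_force: 8.9
```

The TCP stays at 0.085 m while the force rises, so the plunger is at its stop. I'll lift and move behind the cap.

```bash
python3 -m creep '[0,0,-1,0,0,0,0, 0,0,-4,0,0,0,0.2, -3,5,0,0,0,0,0.2, -2.8,5,0,0,0,0,0.2, 0,0,0,0,0,0,0.2]'
python3 - <<'E'
from h import *
go(0,-120,76)
c=calibration('wrist');im=grab_frame('wrist');cv2.imwrite('pics/w2.png',im)
for p in[(-40,-105,80),(40,-105,80),(-30,-90,71),(30,-90,71),(0,-40,93)]: print(proj(c,d2w(DIE,np.array(p)/1e3)).round(0))
E
```

```text
clock: 5.52
position: [0.6521, -0.1196, 0.125]
orientation: [-0.006, 0.525, 0.851, -0.002]
wrist_force: [-0.5, -0.1, -1.2]
gripper_width: 0.017
grip_force: 0.0
clk 5.525 pos [ 0.6521 -0.1196  0.125 ] F [-0.5 -0.1 -1.2]
shift cm [ 0.29 -0.21  4.9 ] turn [-0.01  -0.008 -0.004]
[198. 189.]
[312. 189.]
[213. 165.]
[297. 165.]
[254.  90.]
```

View pics/w2.png

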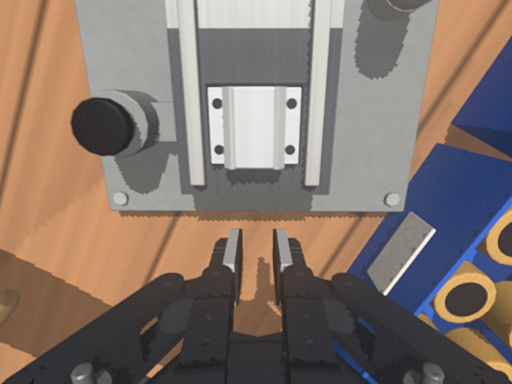

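The wrist view shows the cap raised and centred between the guides, with its rear edge at row 168 and its middle at column 254. The guide ends are at (197,185) and (313,186), the plunger is down, and the fingers are centred behind the cap. Next I descend and push.

```bash
python3 -m creep '[0,-0.1,2.5,-0.01,-0.008,-0.004,0.2, 0,0,2.4,0,0,0,0.2, 0,0,0,0,0,0,0.2]'
python3 -c "from h import *; go(0,27,76)"
```

```text
clock: 5.95
position: [0.6474, -0.12, 0.0801]
orientation: [0.001, 0.524, 0.852, 0.001]
wrist_force: [-0.1, 0.8, -0.1]
gripper_width: 0.0172
grip_force: 0.0
clk 5.95 pos [ 0.6474 -0.12    0.0801] F [-0.1  0.8 -0.1]
shift cm [14.85  0.17  0.38] turn [ 0.002  0.002 -0.001]
```

```bash
python3 -m creep '[0,0.1,0.4,0,0,0,0.2, 1.5,0,0.1,0,0,0,0.2, 1.5,0,0,0,0,0,0.2, 1.5,0,0,0,0,0,0.2, 1.5,0,0,0,0,0,0.2]'
python3 -c "from h import *; go(0,27,75)"
```

```text
clock: 6.58
position: [0.623, -0.0652, 0.077]
orientation: [0.004, 0.523, 0.852, 0.001]
wrist_force: [1.3, -2.0, 1.5]
gripper_width: 0.0172
grip_force: 0.8
clk 6.575 pos [ 0.623  -0.0652  0.077 ] F [ 1.3 -2.   1.5]
shift cm [ 8.86 -0.12  0.16] turn [ 0.006  0.005 -0.   ]
```

```bash
python3 -m creep '[1.5,-0.1,0,0.004,0.003,0,0.2, 1.5,0,0,0,0,0,0.2, 1.5,0,0,0,0,0,0.2, 1.5,0,0,0,0,0,0.2, 1.2,0,0,0,0,0,0.2]'
python3 -c "from h import *; go(0,27,75)"
```

```text
clock: 7.2
position: [0.5891, -0.0015, 0.076]
orientation: [0.0, 0.523, 0.852, 0.0]
wrist_force: [1.0, -0.7, -0.3]
gripper_width: 0.0171
grip_force: 0.3
clk 7.2 pos [ 0.5891 -0.0015  0.076 ] F [ 1.  -0.7 -0.3]
shift cm [1.65 0.01 0.09] turn [ 0.001  0.001 -0.   ]
```

```bash
python3 -m creep '[1,0,0,0,0,0,0.2, 0.6,0,0,0,0,0,0.2, 0,0,0,0,0,0,0.2, -1,0,0,0,0,0,0.2, -3,0,-2,0,0,0,0.2]'
python3 -m creep '[0,0,-5,0,0,0,0.2, 0,0,-5,0,0,0,0.2, 0,0,0,0,0,0,0.2]'
python3 - <<'E'
from h import *
go(0,27,75)
c=calibration('wrist');im=grab_frame('wrist');cv2.imwrite('pics/w3.png',im)
for p in[(-30,35,68),(30,35,68),(-18,35,90),(18,35,90),(-18,85,90),(18,85,90)]: print(proj(c,d2w(DIE,np.array(p)/1e3)).round(0))
E
```

```text
clock: 7.82
position: [0.5997, -0.024, 0.0945]
orientation: [-0.001, 0.523, 0.852, -0.001]
wrist_force: [-0.2, 0.9, 0.8]
gripper_width: 0.0168
grip_force: 0.0
clock: 8.2
position: [0.6028, -0.0252, 0.2025]
orientation: [0.005, 0.524, 0.852, 0.002]
wrist_force: [-0.5, 0.3, -1.5]
gripper_width: 0.0168
grip_force: 0.0
clk 8.2 pos [ 0.6028 -0.0252  0.2025] F [-0.5  0.3 -1.5]
shift cm [ 4.47 -0.26 12.72] turn [ 0.01   0.007 -0.002]
[224. 125.]
[286. 125.]
[235. 128.]
[275. 128.]
[233.  67.]
[276.  67.]
```

View pics/w3.png

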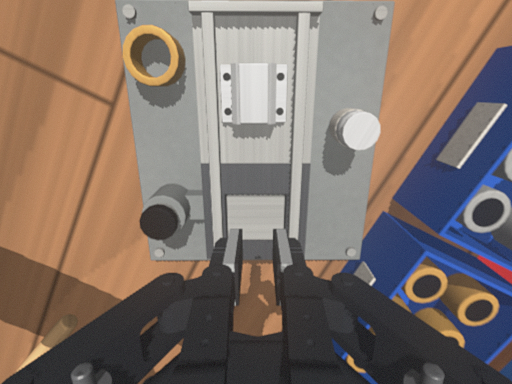

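The cap is at rows 64–124, lying flat between the guides about 2 mm from the plate's centre. The raised pad is visible at row 217, so the plunger is still down, and the can and coupling haven't moved.

```bash
python3 -m creep '[0,0,0,0,0,0,0.2, 0,0,0,0,0,0,0.2, 0,0,0,0,0,0,0.2]' && python3 -c "from workcell import finish_job; print(finish_job())"
```

```text
clock: 8.62
position: [0.6, -0.0239, 0.1949]
orientation: [-0.0, 0.523, 0.852, -0.0]
wrist_force: [-0.6, -0.2, 0.9]
gripper_width: 0.017
grip_force: 0.0
the job is handed in; nothing more can be done
None
```

The plunger is pressed to its stop and left down, the cap lies flat and near-centred on the outfeed plate, the can and coupling look undisturbed, and the job was handed in at about 8.6 s (no verdict was returned).

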